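# Load the veneer press and click its platen shut

## Task

Put the inlaid panel under pressure: push it along the bed of the little wooden press until it is fully against the fence at the back, and lay the cork pad from beside the press flat on the middle of it with its long side running from post to post. Thread the platen's two brass bushes over the two steel posts and let go while it still sits above the closed position, then press it straight down until the spring catches at both ends snap over it and the pack is held tight. Work gently, with no dropping or slamming, and leave the jars, the bottle, the spool and the tape roll beside the press where they stand.

Things in the scene. Friction and masses are not known exactly. Their poses are not given: they have to be found in the camera images.
- press: Fixed pale wooden press, 244 deep x 264 wide (mm). Origin on the worktop midway between its two steel posts; x to its back (fence), y left, z up. Front edge at x = -168. The lane is 102 wide between strips 10 high, from the open front to the fence; its floor is at z = 23.5 to 24. Grey catch housings, 30 deep (x), at y = +-105 to 129, to z = 100; black pull knobs out to y = +-148.
- post_left (a point): Tip of the left guide post, at press x = 0, y = +72, z = 109 mm. Post 14 mm in diameter, its last 12 mm narrowing to 6 mm. A round stop collar, 25 mm in diameter, sits round its foot up to z = 52 mm
- post_right (a point): Tip of the right guide post, the same at y = -72 mm
- fence_face (a point): Middle of the front face of the fence that ends the lane, at press x = +53.5 mm; the fence is 102 mm wide, its top at z = 51 mm
- bed_centre (a point): Middle of the sprung aluminium bed plate (105 x 105 mm, top at z = 23.5 mm), at press x = +3 mm; sprung upward with 10 N, then 800 N/m (joint bed)
- catch_left (a joint): Bevelled spring bolt in the left housing: 0 = out, grows to 0.011 m as it is pushed outward (1.5 N, 300 N/m). Out, its tip is 91 mm from the press's middle, 6 mm over the end of a shut platen; its flat underside is at z = 76.5 mm, its upper side slopes at 60 degrees up to z = 94 mm, so a platen pressed down drives it back
- catch_right (a joint): The same in the right housing
- bed (a joint): Downward travel of the bed plate, 0 = up, at most 0.010 m; about 0.005 m when the press is loaded and shut
- platen_grip (a point): Middle of the platen's dark grip bar, 24 (x) x 92 (y) mm, from 22 to 55 mm above the underside of the board; this point is 40 mm above the underside. x across, y along the board, z up; both ways round are alike. At the start the platen lies flat on the worktop. Shut, this point is 94.5 mm above the worktop
- platen: Pale board 64 (x) x 194 (y) x 22 mm, 0.4 kg, origin at the centre of its underside. Brass-bushed through holes, 16.5 mm wide, at y = +-72 mm, from the underside to 34 mm above it. Let go on the posts it rests on the catch bevels or the pad, underside 58 to 95 mm above the worktop; shutting it takes up to 15 N; shut it is at 54.5 mm, stop collars end its travel at 52 mm
- panel_centre (a point): Centre (half-way up) of the inlaid panel, 100 (x) x 92 (y) x 16 mm, diamond inlay on top, 0.2 kg. It starts at the front of the lane, roughly square in it; pushed home, its far edge is against the fence and its centre at press x = +3.5 mm
- cork_centre (a point): Centre (half-way up) of the brown cork pad, 56 (x) x 80 (y, long) x 20 mm (z); it starts flat on the worktop beside the press (not the fixed block among the jars at the back)
- cork_pad: The cork pad; origin at the centre of its underside, axes as above
- glue_bottle: Bystander: cream squeeze bottle with blue spout, 65 mm wide, 233 mm tall; origin at the centre of its underside
- ochre_jar: Bystander: pigment jar with black lid, 52 mm wide, 62 mm tall; origin at the centre of its underside
- size_jar: Bystander: glass jar with white lid, 60 mm wide, 75 mm tall; origin at the centre of its underside
- thread_spool: Bystander: wooden thread spool, 39 mm wide, 58 mm tall; origin at the centre of its underside
- masking_tape: Bystander: roll of tape lying flat, 94 mm wide, 19 mm high; origin at the centre of its underside
Things that resemble listed ones, but are neither listed nor needed, are in the scene too. Leave any pink or turquoise look-alike of the cork_pad alone.

How it is judged:
By the outcome, as a careful person would: the job done as asked, in the order asked, and still so for the second after the job is handed in, with the robot touching nothing.
It also fails if it takes over 70 s, if anything falls off the work surface, if the arm or the gripper's body presses on something with over 40 N, if the wrist force passes 120 N, or if a joint passes its speed limit or range.

## Robot

A 6-joint arm with a two-finger parallel gripper is mounted at the origin on a cart in front of the work surface, level with it; the furniture and walls round the work are solid. World frame = base frame: x ahead of the robot, y to its left, z up, the work surface at z = 0. Lengths are in m, angles in rad, forces in N, time in s.
With the tool pointing down it reaches from about 0.35 to 0.875 m from the base axis. Payload 4.2 kg.
Tool frame: the origin (TCP) lies midway between the tips of the shut fingers; the grasp point (between the pads) lies 19 mm behind it; z points along the fingers, y is the line along which they close (so a half turn about z gives the same grasp; the last joint's range is limited). The gripper opens to 85 mm and grips with 20 to 120 N. Pads are 22 mm wide; open, the fingers measure 114 mm over their backs; the gripper's body (76 mm by 85 mm) begins 54 mm behind the grasp point. The pads swing forward as they close: fully open they stand 13 mm farther back than shut.
Start: joints at [-1.07, 0.385, 0.008, 0, -1.194, -0.259], TCP at [0.15, -0.607, 0.192] pointing down, gripper open.
Joint ranges: [-3.14, 3.14], [-1.21, 2.06], [-1.07, 1.41], [-3.16, 2.05], [-2.99, -0.16], [-3.1, 3.1]. Speed limits (rad/s): [2.79, 2.79, 3.14, 3.14, 3.14, 3.14].

## Interface

Orientations are given as a unit quaternion [w, x, y, z].
In Python, from bench import sensors, vision, bot gives the robot as it stands. The module is installed in compiled form; this text tells all that it offers.
- The arm moves only by the shell command python3 -m creep 'ROWS' [FORCE]. ROWS is text: rows parted by semicolons, each of 5 numbers parted by spaces: the shift along the tool's x, y, z in m, then the turn about the tool's z in degrees, then the opening, from -1 (shut) to 1 (fully open), so that 0 is half open. In form: tx ty tz roll jaw; .... A call has 1 to 20 rows; each row is the pose to reach, as a shift and turn from the pose commanded when the call began, along the tool's axes at that moment; what a row does not reach only later rows make up. A row lasts 1/12 s, in which the tool goes at most 41.7 mm and 7.16 degrees, less where a joint would pass 70% of its speed; a pose out of reach is approached as far as the arm can. A call with a gripper value outside its range is refused whole. The fingers move at their own pace and stop on an object; FORCE is the grip in N (left out, the last holds). Time passes only in rows, so rows that repeat a pose let the fingers close. It gives the time, the measured TCP pose, the force, the opening and the grip force at its end, in the units of the state.
- sensors.state(): the state, without advancing time (a new reading comes with each control period).
- vision.grab_frame(name): name is "side" or "top"; returns a dict with "frame" (400x640x3 uint8, red, green, blue), "range_z" (400x640 float32, m along the optical axis (not along the pixel's ray), 0 where there is no reading), "vfov" (degrees; the focal length in pixels is half the picture's height over the tangent of half this angle, whatever the lens; pixels are square), "cx", "cy" (the principal point, pixels), "distortion" ([k1, k2, p1, p2, k3] as OpenCV has them; the pictures are not rectified), "extrinsics" (4x4, takes a point from camera to world coordinates). Camera axes: x right, y up, looking along -z (the intrinsics and any distortion apply to the point x, -y, -z); pixel columns grow to the right and rows downward; lengths in m; the calibration is good to about 2 mm. A picture is of the moment at which its call begins.
- bot.job_done(): hands the job in; it is judged then, once.
Trained networks look in a picture, given as the dict that the camera call returned (one of the last four; its "shot" number tells which), for a name from the list of things; names that differ only in an ending like _2 or _b are one class to them, and where a whole thing is asked for, a point or a joint stands for the part that bears it (a point fixed in the world has none). Each returns a list of dicts, best first, with "conf" (0 to 1); they miss things now and then, are a little off and sometimes report something else, mostly with a low value. They report only what shows in the picture. A call takes as long as a camera call. They do not tell look-alikes from the thing itself.
- vision.boxes_of(picture, target): "location" ([x, y, z] in m, in world coordinates, good to about 4 mm: the middle of the surface that is visible of it).
- vision.outline_of(picture, target): "region" (400x640 bool, what is visible of it).
- vision.pinpoint(picture, target): "location" ([x, y, z] in m, in world coordinates, good to about 4 mm: a listed point, or the origin of a listed thing).
The state is a dict: "clock": time; "joints": joint angles; "qvel": joint speeds; "joint_efforts": joint torques, N m; "position": TCP position; "tcp_rot": TCP orientation; "force": force on the tool from outside, world axes, zero at the start; "wrist_torque": the same for the moment, N m; "gripper_width": finger opening in m; "finger_force": force on a finger pad.
Only numpy, scipy, OpenCV 4.12 (cv2) and the standard library are available. Lean on these libraries where they do the work, as an engineer would, in place of code of your own. Each camera call takes 0.05 s, during which the arm holds its last target. There are 200 camera calls.

## Working session

There is one attempt and no reset: what is moved stays moved. The work goes in short steps, Python scripts to look and compute and a shell command to move; the robot and the scene stay as the last step left them, time stands still between calls to the robot, and variables do not carry over. Pictures are saved under pics/ and viewed, at most 10 in all, crops included, and the job is handed in when it is done.

```bash
mkdir -p pics; cat > h.py <<'E'
import numpy as np, cv2
from bench import sensors, vision, bot
from scipy.spatial.transform import Rotation as R
def save(p,n): cv2.imwrite('pics/'+n,p['frame'][:,:,::-1])
def cloud(p):
    z=p['range_z']; H,W=z.shape; f=H/2/np.tan(np.radians(p['vfov'])/2)
    K=np.array([[f,0,p['cx']],[0,f,p['cy']],[0,0,1]])
    u,v=np.meshgrid(np.arange(W),np.arange(H))
    q=cv2.undistortPoints(np.stack([u,v],-1).reshape(-1,1,2).astype(np.float64),K,np.array(p['distortion'],float)).reshape(H,W,2)
    P=np.stack([q[...,0]*z,-q[...,1]*z,-z],-1); E=np.array(p['extrinsics'])
    P=P@E[:3,:3].T+E[:3,3]; P[z==0]=np.nan; return P
E
python3 - <<'E'
from h import *
for n in ['top','side']:
    p=vision.grab_frame(n); save(p,n+'0.png')
    for t in ['press','post_left','post_right','fence_face','bed_centre','platen_grip','panel_centre','cork_centre','glue_bottle','ochre_jar','size_jar','thread_spool','masking_tape']:
        print(n,t,[(np.round(d['location'],3).tolist(),round(d['conf'],2)) for d in vision.pinpoint(p,t)[:3]])
s=sensors.state();print(s['clock'],s['position'],s['tcp_rot'],R.from_quat(np.roll(s['tcp_rot'],-1)).as_matrix().round(3),s['gripper_width'])
E
```

```text
top press [([0.625, -0.03, -0.0], 0.85)]
top post_left [([0.629, 0.044, 0.11], 0.77)]
top post_right [([0.614, -0.096, 0.109], 0.67)]
top fence_face [([0.675, -0.035, 0.034], 0.63), ([0.613, -0.099, 0.11], 0.51)]
top bed_centre [([0.501, -0.308, 0.002], 0.68), ([0.626, -0.03, 0.024], 0.56), ([0.612, -0.098, 0.108], 0.21)]
top platen_grip [([0.517, 0.316, 0.044], 0.58)]
top panel_centre [([0.516, -0.014, 0.033], 0.67)]
top cork_centre [([0.337, -0.002, 0.006], 0.73), ([0.568, -0.45, 0.01], 0.71), ([0.499, -0.308, 0.013], 0.65)]
top glue_bottle [([0.677, 0.391, 0.004], 0.67)]
top ochre_jar [([0.769, -0.109, -0.0], 0.55)]
top size_jar [([0.752, 0.238, 0.001], 0.82), ([0.676, -0.44, -0.002], 0.27)]
top thread_spool [([0.674, -0.442, -0.0], 0.54)]
top masking_tape [([0.604, 0.482, 0.002], 0.49)]
side press [([0.624, -0.028, 0.003], 0.66)]
side post_left [([0.634, 0.045, 0.109], 0.82)]
side post_right [([0.619, -0.098, 0.109], 0.62)]
side fence_face [([0.681, -0.037, 0.038], 0.61), ([0.498, -0.306, 0.011], 0.19)]
side bed_centre [([0.63, -0.03, 0.024], 0.87)]
side platen_grip [([0.518, 0.315, 0.04], 0.81)]
side panel_centre [([0.514, -0.012, 0.03], 0.8), ([0.62, -0.1, 0.109], 0.7)]
side cork_centre [([0.344, -0.003, 0.009], 0.87), ([0.356, -0.21, 0.012], 0.86), ([0.499, -0.306, 0.012], 0.61)]
side glue_bottle [([0.679, 0.39, 0.004], 0.97)]
side ochre_jar [([0.773, -0.108, 0.001], 0.7), ([0.68, 0.393, 0.003], 0.17)]
side size_jar [([0.745, 0.234, 0.001], 0.78), ([0.517, 0.315, 0.041], 0.69)]
side thread_spool [([0.68, -0.04, 0.038], 0.54), ([0.672, -0.44, 0.0], 0.53)]
side masking_tape [([0.608, 0.484, -0.001], 0.54), ([0.514, 0.319, -0.001], 0.29)]
1.4 [ 0.14965435 -0.60680189  0.19180318] [-2.33489230e-06 -1.20590059e-01  9.92702391e-01  5.38925969e-06] [[-0.971 -0.239 -0.   ]
 [-0.239  0.971  0.   ]
 [ 0.     0.    -1.   ]] 0.08521891274911962
```

View pics/top0.png

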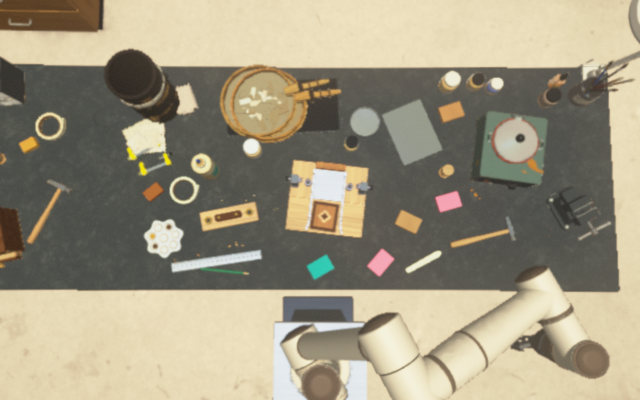

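View pics/side0.png

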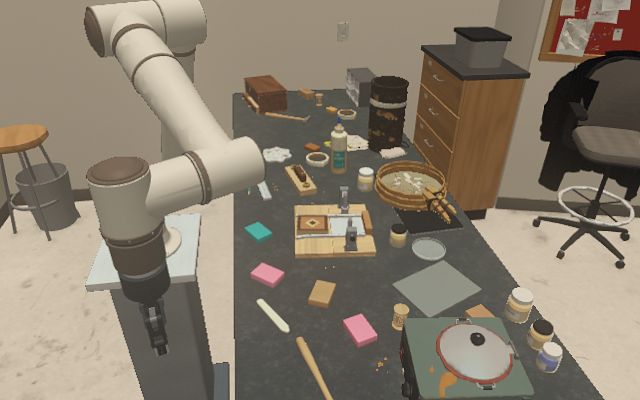

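Both pictures show the press at (328,198) in the top view, with the panel at its front (325,215). The real cork is at (408,222) and the platen at (229,216). The pink and turquoise pads are at (380,262), (448,201) and (320,266). Next I'll refine the poses.

```bash
cat >> h.py <<'E'
def rect(p,t,zlo,zhi,near=None,show=True):
    C=cloud(p); out=[]
    for d in vision.outline_of(p,t)[:4]:
        m=d['region']; P=C[m]; P=P[np.isfinite(P).all(1)]; P=P[(P[:,2]>zlo)&(P[:,2]<zhi)]
        if len(P)<15: continue
        c,s,a=cv2.minAreaRect((P[:,:2]*1000).astype(np.float32))
        if near is not None and np.hypot(c[0]-near[0]*1000,c[1]-near[1]*1000)>60: continue
        print(t,round(d['conf'],2),'c',np.round(c,1),'size',np.round(s,1),'ang',round(a,1),'med',np.round(np.median(P,0)*1000,1),len(P))
E
python3 - <<'E'
from h import *
for n in ['top','side']:
    p=vision.grab_frame(n); print(n)
    rect(p,'cork_centre',.012,.03,(.5,-.307))
    rect(p,'platen_grip',.015,.03); rect(p,'platen_grip',.045,.065)
    rect(p,'panel_centre',.034,.05); rect(p,'press',.016,.03)
    rect(p,'post_left',.09,.12);rect(p,'post_right',.09,.12)
    rect(p,'fence_face',.045,.056)
    C=cloud(p)
    k=np.isfinite(C).all(2)&(abs(C[...,0]-.624)<.2)&(abs(C[...,1]+.03)<.2)
    P=C[k]
    for lo,hi,nm in [(.012,.03,'base'),(.098,.12,'posttips'),(.088,.105,'hous')]:
        Q=P[(P[:,2]>lo)&(P[:,2]<hi)]
        if len(Q)>5: print(nm,len(Q),cv2.minAreaRect((Q[:,:2]*1000).astype(np.float32)))
        if nm=='posttips': print(np.round(Q[::max(1,len(Q)//12)],3).tolist())
E
```

```text
top
cork_centre 0.68 c [ 497.2 -309.8] size [79.7 57.9] ang 65.8 med [ 498.3 -309.2   20.5] 358
platen_grip 0.84 c [514.2 313.7] size [ 64.6 196.9] ang 11.6 med [511.5 309.2  22. ] 670
platen_grip 0.84 c [514.4 313.3] size [24.5 94.5] ang 11.3 med [515.1 313.   53.6] 190
panel_centre 0.82 c [514.  -18.1] size [ 91.4 100.4] ang 81.2 med [513.8 -16.7  40.8] 707
post_left 0.92 c [623.4 -31.8] size [291.1  30.3] ang 83.6 med [ 622.2 -101.6   99.6] 192
post_right 0.94 c [623.4 -30.8] size [274.2  29.7] ang 83.4 med [ 622.2 -100.4  100. ] 172
fence_face 0.56 c [638.7 -38.6] size [239.2 132.4] ang 65.8 med [683.2 -40.6  51. ] 203
base 3683 ((628.3333740234375, -29.843490600585938), (399.60150146484375, 391.1948547363281), 89.99799346923828)
posttips 121 ((621.9022827148438, -40.69160461425781), (272.6018371582031, 28.771995544433594), 83.65616607666016)
[[0.65, 0.089, 0.104], [0.644, 0.085, 0.099], [0.637, 0.089, 0.099], [0.632, 0.085, 0.108], [0.63, 0.085, 0.103], [0.626, 0.042, 0.104], [0.619, -0.105, 0.111], [0.617, -0.109, 0.104], [0.613, -0.109, 0.104], [0.61, -0.102, 0.101], [0.606, -
[... 998 characters left out ...]
742.9 220.7] size [32.7 59.8] ang 68.4 med [743.8 213.4  51.5] 44
base 2735 ((633.6734619140625, -17.413162231445312), (375.4158630371094, 379.994384765625), 89.88531494140625)
posttips 109 ((622.3324584960938, -31.144363403320312), (259.1973571777344, 29.290973663330078), 83.95536804199219)
[[0.624, 0.092, 0.103], [0.627, 0.09, 0.1], [0.63, 0.086, 0.098], [0.641, 0.074, 0.1], [0.635, 0.045, 0.102], [0.613, -0.1, 0.108], [0.619, -0.102, 0.101], [0.609, -0.138, 0.102], [0.608, -0.142, 0.101], [0.606, -0.148, 0.102], [0.603, -0.151, 0.101], [0.599, -0.155, 0.101], [0.613, -0.159, 0.099]]
hous 201 ((622.6221313476562, -29.456283569335938), (301.66461181640625, 29.773435592651367), 83.849609375)
```

```bash
cat >> h.py <<'E'
O=np.array([.6228,-.0300]); YAW=-6.3
def pw(px,py):
    c,s=np.cos(np.radians(YAW)),np.sin(np.radians(YAW)); return O+np.array([c*px-s*py,s*px+c*py])
def wp(x,y):
    c,s=np.cos(np.radians(YAW)),np.sin(np.radians(YAW)); d=np.array([x,y])-O; return np.array([c*d[0]+s*d[1],-s*d[0]+c*d[1]])
def go(x,y,z,head=None):
    s=sensors.state(); M=R.from_quat(np.roll(s['tcp_rot'],-1)).as_matrix()
    t=M.T@(np.array([x,y,z])-s['position']); h=np.degrees(np.arctan2(M[1,1],M[0,1]))
    roll=0 if head is None else (h-head+90)%180-90
    print('shift',np.round(t,4),'roll',round(roll,1),'head',round(h,1),'j6',round(s['joints'][5],2),'clk',s['clock'])
def st():
    s=sensors.state(); print(s['clock'],np.round(s['position'],4),'F',np.round(s['force'],1),'w',round(s['gripper_width'],4),'press',np.round(wp(*s['position'][:2])*1000,1))
E
python3 -c "
from h import *
go(*pw(-.195,0),.10,83.7)"
```

```text
shift [-0.4144  0.5139  0.0918] roll 20.2 head 103.9 j6 -0.26 clk 2.3
```

```bash
R='-0.4144 0.5139 0 20.2 0'; python3 -m creep '-0.1 0.124 0 5 0;-0.2 0.248 0 10 0;-0.3 0.372 0 15 0;-0.4144 0.5139 0 20.2 0;-0.4144 0.5139 0 20.2 0;-0.4144 0.5139 0 20.2 0;-0.4144 0.5139 0 20.2 0;-0.4144 0.5139 0 20.2 0;-0.4144 0.5139 0 20.2 0;-0.4144 0.5139 0 20.2 0;-0.4144 0.5139 0 20.2 0;-0.4144 0.5139 0 20.2 0;-0.4144 0.5139 0 20.2 0;-0.4144 0.5139 0 20.2 0;-0.4144 0.5139 0 20.2 0;-0.4144 0.5139 0 20.2 0;-0.4144 0.5139 0 20.2 0;-0.4144 0.5139 0 20.2 0;-0.4144 0.5139 0 20.2 0;-0.4144 0.5139 0 20.2 0' 40; python3 -c "
from h import *
go(*pw(-.195,0),.028,83.7);st()"
```

```text
clock: 3.97
position: [0.4284, -0.0094, 0.1918]
tcp_rot: [-0.0, 0.056, 0.998, -0.0]
force: [0.2, 0.5, -0.1]
gripper_width: 0.0428
finger_force: 0.0
shift [-0.0005  0.0008  0.1638] roll -0.1 head 83.6 j6 -2.04 clk 3.9667
3.9667 [ 0.4284 -0.0094  0.1918] F [ 0.2  0.5 -0.1] w 0.0428 press [-195.5   -0.8]
```

```bash
python3 -m creep '0 0 0.04 0 0;0 0 0.08 0 0;0 0 0.12 0 0;0 0 0.15 0 0;0 0 0.164 0 0;0 0 0.164 0 0;0 0 0.164 0 0;-0.010 0 0.164 0 0;-0.018 0 0.164 0 0;-0.024 0 0.164 0 0;-0.030 0 0.164 0 0;-0.036 0 0.164 0 0;-0.042 0 0.164 0 0;-0.048 0 0.164 0 0;-0.054 0 0.164 0 0;-0.060 0 0.164 0 0;-0.066 0 0.164 0 0;-0.072 0 0.164 0 0;-0.078 0 0.164 0 0;-0.084 0 0.164 0 0'; python3 -m creep '-0.006 0 0 0 0;-0.012 0 0 0 0;-0.018 0 0 0 0;-0.024 0 0 0 0;-0.03 0 0 0 0;-0.036 0 0 0 0;-0.04 0 0 0 0;-0.042 0 0 0 0;-0.042 0 0 0 0'; python3 - <<'E'
from h import *
st()
for n in ['top','side']:
    p=vision.grab_frame(n)
    for d in vision.pinpoint(p,'panel_centre')[:2]: print(n,d['conf'],np.round(wp(*d['location'][:2])*1000,1))
E
```

```text
clock: 5.63
position: [0.513, -0.0179, 0.0278]
tcp_rot: [-0.0, 0.055, 0.998, -0.0]
force: [0.2, -0.7, 0.1]
gripper_width: 0.0425
finger_force: 0.0
clock: 6.38
position: [0.5546, -0.0226, 0.0277]
tcp_rot: [0.0, 0.055, 0.998, 0.0]
force: [-0.3, -0.6, 0.2]
gripper_width: 0.0429
finger_force: 0.0
6.3833 [ 0.5546 -0.0226  0.0277] F [-0.3 -0.6  0.2] w 0.0429 press [-68.6  -0.1]
top 0.58 [-113.1    4.9]
side 0.74 [-107.6    6. ]
side 0.73 [3.2 0.7]
```

```bash
python3 - <<'E'
from h import *
p=vision.grab_frame('side'); im=p['frame'][160:290,220:420]
cv2.imwrite('pics/s1.png',cv2.resize(im,None,fx=4,fy=4,interpolation=cv2.INTER_CUBIC)[:,:,::-1])
E
```

```text
(no output)
```

View pics/s1.png

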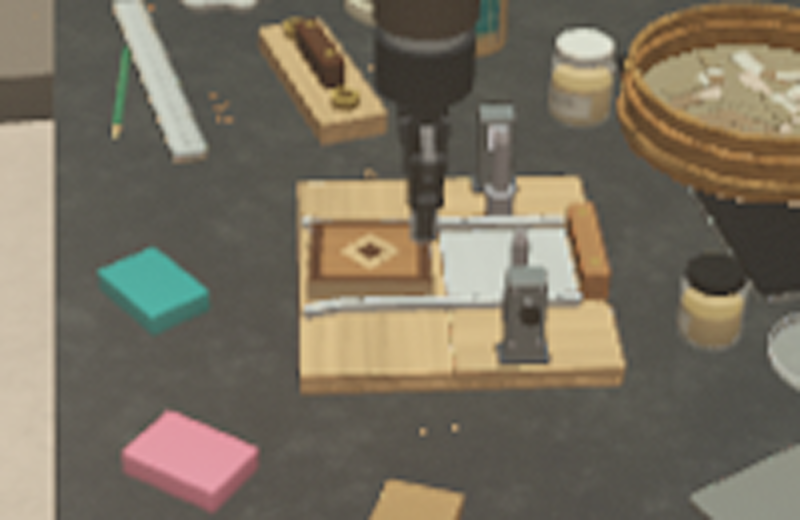

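The crop shows the panel still at the front (370,250), with the fingertips above its far edge (425,240). Half-open fingers sit too high to push it. I'll retreat, shut them and push again.

```bash
python3 -m creep '0 0 -0.02 0 0;0 0 -0.03 0 0;0.04 0 -0.03 0 -1;0.08 0 -0.03 0 -1;0.12 0 -0.03 0 -1;0.13 0 -0.03 0 -1;0.13 0 -0.03 0 -1;0.13 0 -0.015 0 -1;0.13 0 0.002 0 -1;0.13 0 0.002 0 -1;0.13 0 0.002 0 -1;0.122 0 0.002 0 -1;0.114 0 0.002 0 -1;0.108 0 0.002 0 -1;0.102 0 0.002 0 -1;0.096 0 0.002 0 -1;0.09 0 0.002 0 -1;0.084 0 0.002 0 -1;0.078 0 0.002 0 -1;0.072 0 0.002 0 -1'; python3 - <<'E'
from h import *
st()
for n in ['top','side']:
    p=vision.grab_frame(n)
    for d in vision.pinpoint(p,'panel_centre')[:2]: print(n,d['conf'],np.round(wp(*d['location'][:2])*1000,1))
E
```

```text
clock: 8.3
position: [0.4832, -0.0147, 0.0258]
tcp_rot: [-0.0, 0.055, 0.998, -0.0]
force: [0.5, -0.3, -0.3]
gripper_width: 0.0002
finger_force: 0.0
8.3 [ 0.4832 -0.0147  0.0258] F [ 0.5 -0.3 -0.3] w 0.0002 press [-1.404e+02 -1.000e-01]
top 0.54 [-112.8    4.1]
side 0.8 [-110.5    7.5]
side 0.67 [ -99.3 -289.3]
```

```bash
python3 - <<'E'
from h import *
p=vision.grab_frame('side'); im=p['frame'][160:290,220:420]
cv2.imwrite('pics/s2.png',cv2.resize(im,None,fx=4,fy=4,interpolation=cv2.INTER_CUBIC)[:,:,::-1])
rect(p,'panel_centre',.034,.05)
st()
E
```

```text
8.6 [ 0.4822 -0.0146  0.0257] F [ 0.3  0.7 -0.7] w 0.0 press [-141.5   -0.2]
```

View pics/s2.png

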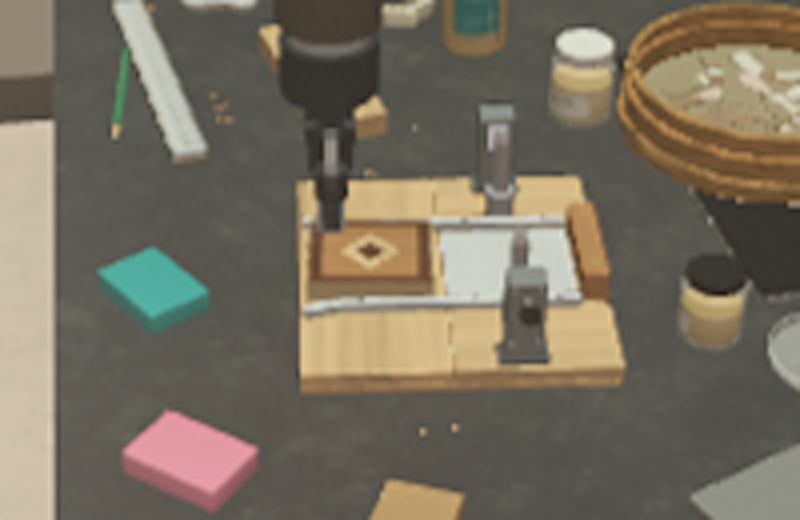

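The fingertips are at crop (333,228), near the panel's rear-left corner, so they aren't where the reported pose puts them. I'll check against depth.

```bash
cat >> h.py <<'E'
def proj(p,P):
    E=np.linalg.inv(np.array(p['extrinsics'])); q=E[:3,:3]@np.array(P)+E[:3,3]; H=400
    f=H/2/np.tan(np.radians(p['vfov'])/2); K=np.array([[f,0,p['cx']],[0,f,p['cy']],[0,0,1.]])
    return cv2.projectPoints(np.array([[q[0],-q[1],-q[2]]]),np.zeros(3),np.zeros(3),K,np.array(p['distortion'],float))[0].ravel()
E
python3 - <<'E'
from h import *
p=vision.grab_frame('side'); C=cloud(p); s=sensors.state()
u=proj(p,s['position']); print('tcp px',u,'crop',(u-[220,160])*4)
for r in range(196,224,2): print(r,[np.round(C[r,c],3).tolist() for c in (300,303,306)])
E
```

```text
tcp px [302.34056398 226.57791232] crop [329.36225593 266.31164929]
196 [[0.472, -0.051, 0.164], [0.48, -0.057, 0.167], [0.493, -0.032, 0.151]]
198 [[0.472, -0.047, 0.155], [0.479, -0.063, 0.165], [0.492, -0.033, 0.145]]
200 [[0.475, -0.021, 0.132], [0.479, -0.068, 0.161], [0.493, -0.028, 0.134]]
202 [[0.469, -0.075, 0.159], [0.478, -0.071, 0.155], [0.487, -0.071, 0.155]]
204 [[0.469, -0.075, 0.152], [0.478, -0.073, 0.15], [0.487, -0.074, 0.149]]
206 [[0.47, -0.065, 0.138], [0.48, -0.06, 0.134], [0.488, -0.066, 0.137]]
208 [[0.472, -0.045, 0.118], [0.481, -0.046, 0.118], [0.489, -0.057, 0.124]]
210 [[0.474, -0.028, 0.099], [0.483, -0.028, 0.099], [0.507, 0.084, 0.023]]
212 [[0.474, -0.025, 0.09], [0.483, -0.029, 0.092], [0.506, 0.074, 0.021]]
214 [[0.474, -0.028, 0.085], [0.482, -0.034, 0.088], [0.5, 0.03, 0.043]]
216 [[0.474, -0.025, 0.075], [0.483, -0.029, 0.076], [0.499, 0.018, 0.043]]
218 [[0.478, 0.009, 0.043], [0.488, 0.013, 0.04], [0.497, 0.008, 0.042]]
220 [[0.477, -0.001, 0.043], [0.486, 0.0, 0.041], [0.496, -0.002, 0.041]]
222 [[0.476, -0.006, 0.039], [0.485, -0.013, 0.042], [0.495, -0.012, 0.04]]
```

```bash
python3 -m creep '0.03 0 0 0 -1;0.055 0 0 0 -1;0.055 0 0 0 -1;0.055 0 0 0 -1'; cat >> h.py <<'E'
def tip(p):
    C=cloud(p); s=sensors.state(); x,y,z=s['position']
    k=np.isfinite(C).all(2)&(np.hypot(C[...,0]-x,C[...,1]-y)<.05)&(C[...,2]>.03)&(C[...,2]<.35)
    P=C[k]; P=P[np.argsort(P[:,2])]; print('lowest',np.round(P[:6],3).tolist(),len(P))
    Q=P[P[:,2]<P[0,2]+.03]; print('lower part ext',Q.min(0).round(3),Q.max(0).round(3))
E
python3 - <<'E'
from h import *
st(); s=sensors.state(); print(s['joints'])
p=vision.grab_frame('side'); tip(p)
u=proj(p,s['position']).astype(int); C=cloud(p)
for r in range(u[1]-24,u[1]+4): print(r,[np.round(C[r,c],3).tolist() for c in (u[0]-3,u[0],u[0]+3)])
E
```

```text
clock: 8.98
position: [0.4268, -0.0086, 0.0261]
tcp_rot: [-0.0, 0.055, 0.998, -0.0]
force: [0.7, 0.6, -0.0]
gripper_width: 0.0002
finger_force: 0.0
8.9833 [ 0.4268 -0.0086  0.0261] F [ 0.7  0.6 -0. ] w 0.0002 press [-197.1   -0.2]
[ 3.63616129e-01  2.67363893e-01 -6.78773092e-01  7.45540064e-05
 -6.24797609e-01 -2.04409637e+00]
lowest [[0.458, -0.046, 0.033], [0.473, -0.029, 0.036], [0.462, -0.04, 0.037], [0.472, -0.009, 0.037], [0.465, -0.02, 0.038], [0.461, -0.025, 0.038]] 1574
lower part ext [ 0.458 -0.046  0.033] [0.477 0.018 0.044]
202 [[0.414, -0.067, 0.159], [0.422, -0.069, 0.159], [0.432, -0.066, 0.156]]
203 [[0.414, -0.066, 0.154], [0.422, -0.073, 0.158], [0.431, -0.072, 0.157]]
204 [[0.414, -0.064, 0.15], [0.422, -0.071, 0.154], [0.431, -0.069, 0.151]]
205 [[0.413, -0.066, 0.148], [0.422, -0.065, 0.146], [0.431, -0.065, 0.145]]
206 [[0.414, -0.059, 0.14], [0.423, -0.059, 0.139], [0.432, -0.059, 0.138]]
207 [[0.414, -0.054, 0.132], [0.423, -0.054, 0.132], [0.432, -0.052, 0.13]]
208 [[0.414, -0.049, 0.126], [0.424, -0.041, 0.119], [0.432, -0.051, 0.125]]
209 [[0.415, -0.042, 
[... 855 characters left out ...]
068, 0.0], [0.44, 0.061, 0.004]]
221 [[0.42, 0.065, -0.001], [0.43, 0.06, 0.001], [0.439, 0.055, 0.004]]
222 [[0.42, 0.061, -0.003], [0.429, 0.054, 0.002], [0.439, 0.054, 0.0]]
223 [[0.419, 0.048, 0.003], [0.428, 0.045, 0.004], [0.439, 0.05, -0.001]]
224 [[0.418, 0.049, -0.002], [0.428, 0.042, 0.002], [0.438, 0.045, -0.001]]
225 [[0.418, 0.036, 0.003], [0.428, 0.039, 0.0], [0.437, 0.035, 0.002]]
226 [[0.417, 0.037, -0.002], [0.427, 0.035, -0.001], [0.437, 0.032, -0.0]]
227 [[0.417, 0.028, 0.001], [0.427, 0.033, -0.004], [0.436, 0.028, -0.001]]
228 [[0.416, 0.026, -0.002], [0.426, 0.025, -0.002], [0.435, 0.015, 0.004]]
229 [[0.416, 0.016, 0.002], [0.425, 0.016, 0.001], [0.435, 0.016, -0.001]]
```

The depth picture puts the tip at about z = 0.067, while the reported value is 0.026. The height reading is off by about 41 mm, so I'll descend in part and check.

```bash
python3 -m creep '0.005 0 0.01 0 -1;0.005 0 0.02 0 -1;0.005 0 0.03 0 -1;0.005 0 0.03 0 -1;0.005 0 0.03 0 -1'; cat >> h.py <<'E'
def tip2(n='side'):
    # z of the lowest gripper pixel in the columns of the tool, seen by depth jump
    p=vision.grab_frame(n); s=sensors.state(); u=proj(p,s['position']).astype(int); C=cloud(p); z=p['range_z']
    o=[]
    for c in range(u[0]-3,u[0]+4):
        col=z[:,c]; r0=u[1]-26
        for r in range(r0,r0+45):
            if col[r+1]-col[r]>.03: o.append(C[r,c])
    o=np.array(o); print('tip edge',np.round(o,3).tolist())
E
python3 - <<'E'
from h import *
st(); tip2(); tip2()
E
```

```text
clock: 9.45
position: [0.4237, -0.0079, -0.0044]
tcp_rot: [-0.0, 0.055, 0.998, -0.0]
force: [0.5, -1.4, 0.3]
gripper_width: 0.0002
finger_force: 0.0
9.45 [ 0.4237 -0.0079 -0.0044] F [ 0.5 -1.4  0.3] w 0.0002 press [-2.003e+02  1.000e-01]
tip edge [[0.414, -0.016, 0.04], [nan, nan, nan], [0.418, -0.01, 0.035], [0.421, -0.015, 0.039], [nan, nan, nan], [0.424, -0.017, 0.04], [0.426, -0.021, 0.042], [0.429, -0.042, 0.087], [0.43, -0.016, 0.039], [0.433, -0.036, 0.086], [0.433, -0.016, 0.042]]
tip edge [[0.414, -0.036, 0.084], [0.414, -0.014, 0.038], [nan, nan, nan], [0.418, -0.009, 0.035], [0.42, -0.016, 0.04], [0.424, -0.012, 0.036], [0.427, -0.014, 0.037], [0.429, -0.046, 0.09], [0.43, -0.012, 0.035], [0.432, -0.041, 0.09], [0.433, -0.015, 0.041]]
```

The bias holds at about +41 mm. I'll go down 6 mm more, to a true tip height of about 0.031, and push.

```bash
python3 -m creep '0 0 0.006 0 -1;0 0 0.006 0 -1;-0.01 0 0.006 0 -1;-0.02 0 0.006 0 -1;-0.026 0 0.006 0 -1;-0.032 0 0.006 0 -1;-0.038 0 0.006 0 -1;-0.044 0 0.006 0 -1;-0.050 0 0.006 0 -1;-0.056 0 0.006 0 -1;-0.062 0 0.006 0 -1;-0.062 0 0.006 0 -1'; python3 - <<'E'
from h import *
st()
for n in ['top','side']:
    p=vision.grab_frame(n)
    for d in vision.pinpoint(p,'panel_centre')[:2]: print(n,d['conf'],np.round(wp(*d['location'][:2])*1000,1))
E
```

```text
clock: 10.55
position: [0.4866, -0.0147, -0.0101]
tcp_rot: [0.001, 0.055, 0.998, 0.0]
force: [0.7, 0.7, -0.4]
gripper_width: -0.0001
finger_force: 0.0
10.55 [ 0.4866 -0.0147 -0.0101] F [ 0.7  0.7 -0.4] w -0.0001 press [-137.1    0.3]
top 0.71 [-75.6   3.8]
side 0.61 [-74.    7.9]
side 0.31 [  95.6 -401. ]
```

```bash
python3 -m creep '-0.006 0 0 0 -1;-0.012 0 0 0 -1;-0.018 0 0 0 -1;-0.024 0 0 0 -1;-0.030 0 0 0 -1;-0.036 0 0 0 -1;-0.042 0 0 0 -1;-0.048 0 0 0 -1;-0.054 0 0 0 -1;-0.060 0 0 0 -1;-0.065 0 0 0 -1;-0.069 0 0 0 -1;-0.072 0 0 0 -1;-0.074 0 0 0 -1;-0.076 0 0 0 -1;-0.077 0 0 0 -1;-0.078 0 0 0 -1'; python3 - <<'E'
from h import *
st()
for n in ['top','side']:
    p=vision.grab_frame(n)
    for d in vision.pinpoint(p,'panel_centre')[:2]: print(n,d['conf'],np.round(wp(*d['location'][:2])*1000,1))
E
```

```text
clock: 12.17
position: [0.562, -0.0234, -0.0102]
tcp_rot: [-0.0, 0.055, 0.998, -0.0]
force: [-0.4, 0.0, 0.4]
gripper_width: -0.0
finger_force: 0.5
12.1667 [ 0.562  -0.0234 -0.0102] F [-0.4  0.   0.4] w -0.0 press [-61.1  -0.1]
top 0.67 [-0.7  5.8]
side 0.97 [1.1 8.9]
```

```bash
python3 -m creep '-0.001 0 0 0 -1;-0.002 0 0 0 -1;-0.003 0 0 0 -1;-0.0035 0 0 0 -1;-0.004 0 0 0 -1;-0.004 0 0 0 -1'; python3 -m creep '-0.0005 0 0 0 -1;-0.001 0 0 0 -1;-0.0015 0 0 0 -1;-0.0015 0 0 0 -1';  python3 -c "
from h import *
st()"
```

```text
clock: 12.87
position: [0.566, -0.0239, -0.0101]
tcp_rot: [-0.0, 0.055, 0.998, -0.0]
force: [-1.8, 0.8, 1.7]
gripper_width: -0.0
finger_force: 1.1
clock: 13.2
position: [0.5659, -0.0241, -0.0104]
tcp_rot: [-0.002, 0.056, 0.998, -0.0]
force: [-4.8, 2.4, 3.8]
gripper_width: -0.0001
finger_force: 2.9
13.2 [ 0.5659 -0.0241 -0.0104] F [-4.8  2.4  3.8] w -0.0001 press [-57.2  -0.3]
```

```bash
python3 -m creep '-0.001 0 0 0 -1;-0.002 0 0 0 -1;-0.003 0 0 0 -1;-0.003 0 0 0 -1'; python3 -c "
from h import *
st()"; python3 -m creep '0.01 0 0 0 -1;0.03 0 0 0 -1;0.06 0 0 0 -1;0.07 0 -0.03 0 -1;0.07 0 -0.07 0 -0.5;0.07 0 -0.11 0 0.4;0.07 0 -0.15 0 0.4;0.07 0 -0.15 0 0.4'
python3 - <<'E'
from h import *
st()
print([pw(a,b) for a,b in [(.0535,0)]])
for n in ['top','side']:
    p=vision.grab_frame(n)
    for d in vision.pinpoint(p,'panel_centre')[:2]: print(n,d['conf'],np.round(wp(*d['location'][:2])*1000,1))
    rect(p,'panel_centre',.034,.046)
    C=cloud(p); X=(C[...,:2]-O); c,s=np.cos(np.radians(YAW)),np.sin(np.radians(YAW))
    px=c*X[...,0]+s*X[...,1]; py=-s*X[...,0]+c*X[...,1]
    k=(abs(px)<.053)&(abs(py)<.051)&(C[...,2]>.036)&(C[...,2]<.045)
    if k.sum()>20: print('panel press-frame',cv2.minAreaRect((np.stack([px[k],py[k]],1)*1000).astype(np.float32)),k.sum())
    k=(abs(py)<.045)&(C[...,2]>.048)&(C[...,2]<.055)&(px>.03)&(px<.1)
    print('fence top px',np.percentile(px[k],[2,50,98]),np.median(py[k]))
    if n=='side': cv2.imwrite('pics/s3.png',cv2.resize(p['frame'][160:290,220:420],None,fx=4,fy=4,interpolation=cv2.INTER_CUBIC)[:,:,::-1])
E
```

```text
clock: 13.53
position: [0.5657, -0.0244, -0.0109]
tcp_rot: [-0.005, 0.056, 0.998, -0.001]
force: [-11.3, 4.8, 6.3]
gripper_width: 0.0001
finger_force: 5.6
13.5333 [ 0.5657 -0.0244 -0.0109] F [-11.3   4.8   6.3] w 0.0001 press [-57.4  -0.7]
clock: 14.2
position: [0.5081, -0.0157, 0.149]
tcp_rot: [0.01, 0.054, 0.998, 0.002]
force: [1.0, -0.1, 0.6]
gripper_width: 0.0479
finger_force: 0.0
14.2 [ 0.5081 -0.0157  0.149 ] F [ 1.  -0.1  0.6] w 0.0479 press [-115.5    1.6]
[array([ 0.67597691, -0.03587079])]
top 0.72 [4.3 8. ]
panel_centre 0.58 c [630.4 -29.3] size [91.2 94.2] ang 86.4 med [638.5 -26.9  40.1] 464
panel press-frame ((3.638378143310547, -0.06296539306640625), (100.96328735351562, 98.23279571533203), 89.74744415283203) 410
fence top px [0.03489486 0.06475776 0.0754524 ] -0.0034468639491359613
side 0.57 [ 2.2 11.4]
panel_centre 0.77 c [625.9 -28.8] size [104.6 100.5] ang 84.4 med [618.8 -25.8  40. ] 453
panel_centre 0.42 c [739.6 218.2] size [20.4 53.1] ang 65.7 med [739.9 213.8  39.6] 41
panel press-frame ((0.6725730895996094, 3.014026641845703), (105.4021987915039, 95.5517578125), 0.9633422493934631) 437
fence top px [0.05337827 0.0638295  0.0749028 ] -0.00026935817218961145
```

View pics/s3.png

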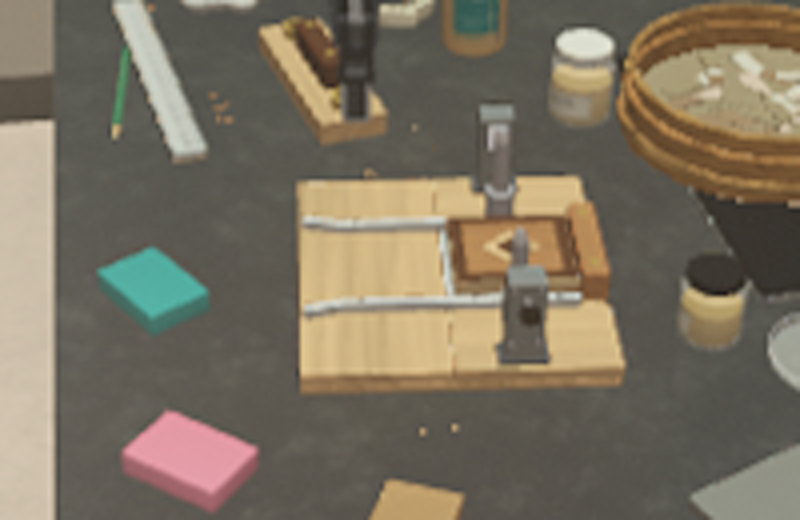

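The crop shows the panel home against the fence, with its far edge at (578,245) on the fence face. Next is the cork.

```bash
python3 -c "
from h import *
go(.4973,-.3088,.035,155)"
```

```text
shift [-0.0296 -0.2904  0.1035] roll -71.4 head 83.6 j6 -1.97 clk 14.5
```

```bash
python3 -m creep '0 -0.04 0 -7 0.8;0 -0.08 0 -14 0.8;0 -0.12 0 -21 0.8;0 -0.16 0 -28 0.8;0 -0.2 0 -35 0.8;-0.02 -0.24 0 -42 0.8;-0.0296 -0.28 0 -49 0.8;-0.0296 -0.2904 0 -56 0.8;-0.0296 -0.2904 0.02 -63 0.8;-0.0296 -0.2904 0.05 -71.4 0.8;-0.0296 -0.2904 0.085 -71.4 0.8;-0.0296 -0.2904 0.1035 -71.4 0.8;-0.0296 -0.2904 0.1035 -71.4 0.8;-0.0296 -0.2904 0.1035 -71.4 0.8'; python3 - <<'E'
from h import *
go(.4973,-.3088,-.031,155); st()
p=vision.grab_frame('side'); C=cloud(p)
x,y,z=sensors.state()['position']; k=np.isfinite(C).all(2)&(np.hypot(C[...,0]-x,C[...,1]-y)<.08)&(C[...,2]>.03)
P=C[k]; print(len(P)); P=P[np.argsort(P[:,2])]
for lo in np.arange(.05,.16,.01):
    Q=P[(P[:,2]>=lo)&(P[:,2]<lo+.01)]
    if len(Q): print(round(lo,2),len(Q),Q.min(0).round(3),Q.max(0).round(3))
cv2.imwrite('pics/s4.png',cv2.resize(p['frame'][190:330,240:420],None,fx=4,fy=4,interpolation=cv2.INTER_CUBIC)[:,:,::-1])
E
```

```text
clock: 15.67
position: [0.4973, -0.3084, 0.0344]
tcp_rot: [-0.002, -0.538, 0.843, 0.002]
force: [0.0, -0.4, 1.2]
gripper_width: 0.0767
finger_force: 0.0
shift [ 0.0003 -0.0004  0.0654] roll 0.1 head 155.1 j6 -0.16 clk 15.6667
15.6667 [ 0.4973 -0.3084  0.0344] F [ 0.  -0.4  1.2] w 0.0767 press [ -94.2 -290.5]
4323
0.08 10 [ 0.454 -0.337  0.086] [ 0.54  -0.283  0.09 ]
0.09 37 [ 0.449 -0.338  0.09 ] [ 0.547 -0.281  0.099]
0.1 39 [ 0.449 -0.341  0.101] [ 0.546 -0.284  0.11 ]
0.11 38 [ 0.449 -0.339  0.111] [ 0.545 -0.28   0.12 ]
0.12 34 [ 0.432 -0.34   0.12 ] [ 0.546 -0.289  0.13 ]
0.13 127 [ 0.429 -0.352  0.13 ] [ 0.565 -0.274  0.14 ]
0.14 116 [ 0.429 -0.353  0.14 ] [ 0.565 -0.274  0.15 ]
0.15 138 [ 0.429 -0.35   0.15 ] [ 0.565 -0.275  0.16 ]
```

View pics/s4.png

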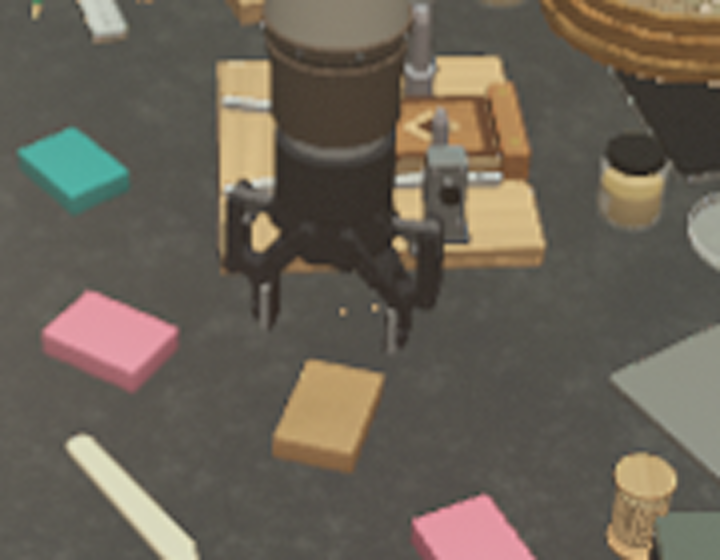

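The crop shows the open gripper centred over the cork (330,415), with fingertips at (265,320) and (395,345). I'll descend 75 mm and grip.

```bash
python3 -m creep '0 0 0.03 0 0.8;0 0 0.05 0 0.8;0 0 0.06 0 0.8;0 0 0.067 0 0.8;0 0 0.072 0 0.8;0 0 0.075 0 0.8;0 0 0.075 0 0.8;0 0 0.075 0 0.6;0 0 0.075 0 0.5;0 0 0.075 0 0.4;0 0 0.075 0 0.3;0 0 0.075 0 0.2;0 0 0.075 0 0.1;0 0 0.075 0 0;0 0 0.075 0 -0.1;0 0 0.075 0 -0.1' 25; python3 -m creep '0 0 -0.01 0 -0.1;0 0 -0.03 0 -0.1;0 0 -0.06 0 -0.1;0 0 -0.09 0 -0.1;0 0 -0.09 0 -0.1'; python3 - <<'E'
from h import *
st()
for n in ['top','side']:
    p=vision.grab_frame(n)
    for d in vision.pinpoint(p,'cork_centre')[:4]: print(n,round(d['conf'],2),np.round(d['location'],3))
E
```

```text
clock: 17.05
position: [0.4988, -0.3087, -0.038]
tcp_rot: [0.0, -0.538, 0.843, -0.0]
force: [-0.3, 1.7, 5.9]
gripper_width: 0.0549
finger_force: 28.1
clock: 17.47
position: [0.5024, -0.3104, 0.0578]
tcp_rot: [0.003, -0.538, 0.843, -0.005]
force: [0.2, -0.6, -0.3]
gripper_width: 0.0547
finger_force: 27.4
17.4667 [ 0.5024 -0.3104  0.0578] F [ 0.2 -0.6 -0.3] w 0.0547 press [ -88.9 -291.9]
top 0.84 [0.335 0.001 0.011]
top 0.72 [ 0.572 -0.449  0.012]
top 0.41 [ 0.504 -0.309  0.107]
top 0.41 [ 0.352 -0.208  0.012]
side 0.91 [ 0.344 -0.002  0.011]
side 0.85 [ 0.57  -0.443  0.007]
side 0.82 [ 0.355 -0.206  0.009]
side 0.64 [ 0.499 -0.307  0.1  ]
```

```bash
python3 - <<'E'
from h import *
s=sensors.state(); 
c,sn=np.cos(np.radians(YAW)),np.sin(np.radians(YAW))
for n in ['top','side']:
    p=vision.grab_frame(n); C=cloud(p); X=C[...,:2]-O
    px=c*X[...,0]+sn*X[...,1]; py=-sn*X[...,0]+c*X[...,1]
    hsv=cv2.cvtColor(p['frame'],cv2.COLOR_RGB2HSV).astype(int)
    for lo,hi in [(-.045,-.02),(.02,.048)]:
        k=(px>lo)&(px<hi)&(abs(py)<.06)&(C[...,2]>.035)&(C[...,2]<.047)&(hsv[...,1]>70)
        q=py[k]*1000; print(n,lo,k.sum(),'panel py',np.percentile(q,[1,5,50,95,99]).round(1))
        k=(px>lo)&(px<hi)&(abs(py)<.07)&(C[...,2]>.02)&(C[...,2]<.045)&(hsv[...,1]<40)
        q=py[k]*1000; print('   strips',np.sort(q).round(0)[::max(1,len(q)//15)])
    k=(abs(py)<.035)&(px>-.08)&(px<.05)&(C[...,2]>.036)&(C[...,2]<.046)&(hsv[...,1]>70)
    print('panel px',np.percentile(px[k]*1000,[1,5,50]).round(1))
go(*pw(.0035,.003),.10,173.7)
E
```

```text
top -0.045 139 panel py [-38.  -34.3   4.1  41.1  44.8]
   strips [-59. -58. -56. -54. -53. -51. -50. -49. -47. -45. -43. -42.  47.  49.
  51.  52.  54.  55.  57.]
top 0.02 160 panel py [-36.9 -34.    2.3  40.9  44.2]
   strips [-59. -58. -56. -55. -54. -53. -50. -47. -46. -43. -42.  50.  51.  52.
  54.  55.]
panel px [-42.9 -39.9   4.9]
side -0.045 32 panel py [-43.3 -41.9 -18.5  29.7  34.7]
   strips [-61. -60. -59. -57. -57. -56. -55. -54. -53. -52.]
side 0.02 137 panel py [-40.8 -38.8   4.7  48.4  52.5]
   strips [-59. -59. -58. -58. -58. -57. -57. -57. -57. -55. -55. -55. -54. -54.
 -54. -54. -53. -53. -51. -50. -49.]
panel px [-25.6 -22.2  18.2]
shift [-0.3091  0.0014 -0.0501] roll -18.7 head 155.0 j6 -0.16 clk 17.7667
```

```bash
python3 -m creep '0 0 -0.03 0 -0.1;0 0 -0.05 0 -0.1;-0.03 0 -0.05 -3 -0.1;-0.06 0 -0.05 -6 -0.1;-0.09 0 -0.05 -9 -0.1;-0.12 0 -0.05 -12 -0.1;-0.15 0 -0.05 -15 -0.1;-0.18 0 -0.05 -18.7 -0.1;-0.21 0 -0.05 -18.7 -0.1;-0.24 0 -0.05 -18.7 -0.1;-0.27 0.0014 -0.05 -18.7 -0.1;-0.295 0.0014 -0.05 -18.7 -0.1;-0.305 0.0014 -0.05 -18.7 -0.1;-0.309 0.0014 -0.05 -18.7 -0.1;-0.309 0.0014 -0.05 -18.7 -0.1;-0.309 0.0014 -0.05 -18.7 -0.1;-0.309 0.0014 -0.05 -18.7 -0.1' 30; python3 - <<'E'
from h import *
st(); go(*pw(.0035,.003),.01,173.7)
c,sn=np.cos(np.radians(YAW)),np.sin(np.radians(YAW))
for n in ['top','side']:
    p=vision.grab_frame(n)
    for d in vision.pinpoint(p,'cork_centre')[:5]:
        l=np.array(d['location'])
        if l[2]>.05: print(n,round(d['conf'],2),l.round(3),(wp(*l[:2])*1000).round(1))
    C=cloud(p); X=C[...,:2]-O
    px=c*X[...,0]+sn*X[...,1]; py=-sn*X[...,0]+c*X[...,1]
    k=(abs(px)<.08)&(abs(py)<.08)&(C[...,2]>.125)&(C[...,2]<.165)
    if k.sum()>10: print(n,k.sum(),cv2.minAreaRect((np.stack([px[k],py[k]],1)*1000).astype(np.float32)),np.percentile(C[...,2][k],[1,50]),py[k].min(),py[k].max())
    cv2.imwrite('pics/%s5.png'%n,cv2.resize(p['frame'][100:240,250:400],None,fx=4,fy=4,interpolation=cv2.INTER_CUBIC)[:,:,::-1])
E
```

```text
clock: 19.18
position: [0.6267, -0.029, 0.1011]
tcp_rot: [-0.0, -0.667, 0.745, 0.0]
force: [0.1, 0.1, 0.6]
gripper_width: 0.0542
finger_force: 34.3
19.1833 [ 0.6267 -0.029   0.1011] F [0.1 0.1 0.6] w 0.0542 press [3.8 1.4]
shift [-0.0016  0.0002  0.0911] roll -0.0 head 173.7 j6 -0.32 clk 19.1833
top 0.52 [ 0.627 -0.028  0.15 ] [3.5 2.8]
top 75 ((-15.306231498718262, -1.8002548217773438), (22.226097106933594, 78.1396255493164), 5.780474662780762) [0.14407044 0.1589226 ] -0.04136406903224777 0.03776086231709777
side 0.89 [ 0.63  -0.029  0.15 ] [7.5 2.2]
side 354 ((2.5400314331054688, -0.21046066284179688), (80.08822631835938, 85.0889663696289), 1.5669416189193726) [0.14260876 0.15885808] -0.04335435438960261 0.042231284849371296
```

View pics/side5.png

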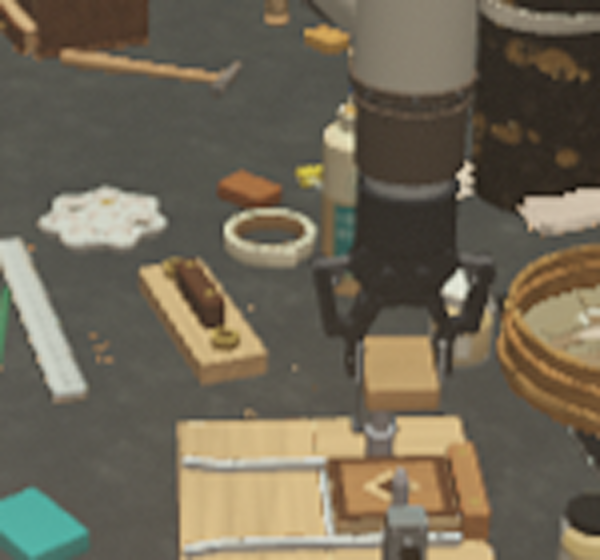

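The crop shows the cork held level over the press (400,370), long side post to post. I'll lower it.

```bash
python3 -m creep '-0.003 0 0.02 0 -0.1;-0.003 0 0.045 0 -0.1;-0.003 0 0.065 0 -0.1;-0.003 0 0.08 0 -0.1;-0.003 0 0.088 0 -0.1;-0.003 0 0.092 0 -0.1;-0.003 0 0.094 0 -0.1;-0.003 0 0.095 0 -0.1;-0.003 0 0.096 0 -0.1;-0.003 0 0.096 0 -0.1'; python3 -m creep '0 0 0.001 0 -0.1;0 0 0.002 0 -0.1;0 0 0.002 0 -0.1'; python3 -m creep '0 0 0.0007 0 -0.1;0 0 0.0015 0 -0.1;0 0 0.0015 0 -0.1'
```

```text
clock: 20.22
position: [0.6283, -0.0247, 0.0061]
tcp_rot: [0.001, -0.668, 0.745, -0.0]
force: [-0.2, -0.1, 0.1]
gripper_width: 0.0546
finger_force: 34.4
clock: 20.47
position: [0.6277, -0.0247, 0.0035]
tcp_rot: [0.0, -0.668, 0.745, -0.0]
force: [0.1, 0.1, -0.7]
gripper_width: 0.0547
finger_force: 34.4
clock: 20.72
position: [0.6276, -0.0248, 0.0016]
tcp_rot: [-0.0, -0.668, 0.745, 0.0]
force: [-0.3, -0.1, -0.7]
gripper_width: 0.0545
finger_force: 34.4
```

```bash
python3 -m creep '0 0 0.0007 0 -0.1;0 0 0.0015 0 -0.1;0 0 0.0015 0 -0.1'; python3 -m creep '0 0 0.0007 0 -0.1;0 0 0.0015 0 -0.1;0 0 0.0015 0 -0.1';
```

```text
clock: 20.97
position: [0.6277, -0.0248, 0.0013]
tcp_rot: [-0.0, -0.668, 0.744, -0.0]
force: [-2.6, 0.6, 5.2]
gripper_width: 0.0544
finger_force: 35.0
clock: 21.22
position: [0.6277, -0.0248, 0.0002]
tcp_rot: [-0.0, -0.668, 0.744, -0.0]
force: [-3.6, 0.5, 6.2]
gripper_width: 0.0549
finger_force: 35.1
```

```bash
python3 - <<'E'
from h import *
st()
p=vision.grab_frame('side')
for d in vision.pinpoint(p,'cork_centre')[:5]:
    l=np.array(d['location']); print(round(d['conf'],2),l.round(3),(wp(*l[:2])*1000).round(1))
E
```

```text
21.2167 [ 6.277e-01 -2.480e-02  2.000e-04] F [-3.6  0.5  6.2] w 0.0549 press [4.3 5.7]
0.93 [0.346 0.    0.011] [-2.783e+02 -1.000e-01]
0.81 [ 0.571 -0.445  0.009] [  -5.7 -417.8]
0.79 [ 0.629 -0.025  0.049] [5.9 5.5]
0.68 [ 0.358 -0.21   0.011] [-243.1 -207.4]
```

Contact is gentle, at 6 N. I'll release a little at a time and lift.

```bash
python3 -m creep '0 0 0 0 0.2;0 0 0 0 0.3;0 0 0 0 0.36;0 0 0 0 0.42;0 0 0 0 0.46;0 0 0 0 0.46;0 0 0 0 0.46;0 0 -0.005 0 0.46;0 0 -0.015 0 0.46;0 0 -0.04 0 0.46;0 0 -0.08 0 0.46;0 0 -0.12 0 0.46;0 0 -0.15 0 0.46;0 0 -0.15 0 0.46'; python3 - <<'E'
from h import *
st()
c,sn=np.cos(np.radians(YAW)),np.sin(np.radians(YAW))
for n in ['side','top']:
    p=vision.grab_frame(n)
    C=cloud(p); X=C[...,:2]-O
    px=c*X[...,0]+sn*X[...,1]; py=-sn*X[...,0]+c*X[...,1]
    k=(abs(px)<.05)&(abs(py)<.055)&(C[...,2]>.053)&(C[...,2]<.07)
    if k.sum()>10: print(n,k.sum(),cv2.minAreaRect((np.stack([px[k],py[k]],1)*1000).astype(np.float32)),np.median(C[...,2][k]))
    rect(p,'platen_grip',.045,.065,(.514,.313)); rect(p,'platen_grip',.015,.03,(.514,.313))
go(.514,.3135,.10,191.4); go(*pw(0,0),.2,173.7)
E
```

```text
clock: 22.48
position: [0.6327, -0.0247, 0.1587]
tcp_rot: [0.007, -0.668, 0.744, -0.005]
force: [1.0, -0.7, 1.3]
gripper_width: 0.0624
finger_force: 0.0
22.4833 [ 0.6327 -0.0247  0.1587] F [ 1.  -0.7  1.3] w 0.0624 press [9.3 6.3]
side 236 ((4.023101806640625, 6.3198699951171875), (88.19542694091797, 54.99883270263672), 89.67340850830078) 0.05973365141900411
platen_grip 0.62 c [512.2 314.8] size [25.5 92.7] ang 12.7 med [511.6 306.1  54.1] 90
platen_grip 0.62 c [513.5 314.7] size [ 66.7 201.7] ang 12.0 med [506.1 280.6  22.3] 324
top 137 ((-2.608478546142578, 2.9560623168945312), (79.32247924804688, 40.4878044128418), 89.70683288574219) 0.060567875855851216
platen_grip 0.69 c [514.5 313. ] size [25. 94.] ang 10.9 med [515.1 314.3  53.1] 186
platen_grip 0.69 c [514.6 314.2] size [ 64.4 197. ] ang 11.1 med [511.2 312.2  21.8] 715
shift [-0.3241  0.1489  0.0476] roll -17.7 head 173.7 j6 -0.33 clk 22.7833
shift [ 0.0056  0.0036 -0.0525] roll 0.0 head 173.7 j6 -0.33 clk 22.7833
```

Cork is flat (top at 60 mm) and square on the panel. On to the platen.

```bash
python3 -m creep '-0.04 0.018 0 0 0.4;-0.08 0.036 0 -2 0.3;-0.12 0.055 0 -5 0.2;-0.16 0.073 0 -8 0.2;-0.2 0.092 0 -11 0.2;-0.24 0.11 0 -14 0.2;-0.28 0.128 0 -17 0.2;-0.31 0.142 0 -17.7 0.2;-0.3241 0.1489 0.03 -17.7 0.2;-0.3241 0.1489 0.06 -17.7 0.2;-0.3241 0.1489 0.085 -17.7 0.2;-0.3241 0.1489 0.085 -17.7 0.2;-0.3241 0.1489 0.085 -17.7 0.2'; python3 - <<'E'
from h import *
st(); go(.514,.3137,-.006,191.3)
p=vision.grab_frame('top');rect(p,'platen_grip',.015,.03,(.514,.313))
E
```

```text
clock: 23.87
position: [0.5141, 0.3127, 0.0619]
tcp_rot: [0.003, 0.774, -0.633, 0.0]
force: [0.9, -0.6, 1.7]
gripper_width: 0.0511
finger_force: 0.0
23.8667 [0.5141 0.3127 0.0619] F [ 0.9 -0.6  1.7] w 0.0511 press [-145.7  328.7]
shift [-0.0013 -0.0004  0.0679] roll 0.2 head -168.5 j6 -0.62 clk 23.8667
platen_grip 0.95 c [514.9 309.3] size [ 64.1 187.1] ang 11.9 med [511.2 264.6  21.7] 402
```

```bash
python3 -m creep '-0.001 0 0.03 0 0.2;-0.001 0 0.05 0 0.2;-0.001 0 0.06 0 0.2;-0.001 0 0.065 0 0.2;-0.001 0 0.067 0 0.2;-0.001 0 0.067 0 0.2;-0.001 0 0.067 0 0;-0.001 0 0.067 0 -0.2;-0.001 0 0.067 0 -0.3;-0.001 0 0.067 0 -0.4;-0.001 0 0.067 0 -0.5;-0.001 0 0.067 0 -0.6;-0.001 0 0.067 0 -0.7;-0.001 0 0.067 0 -0.8;-0.001 0 0.067 0 -0.8;-0.001 0 0.067 0 -0.8' 60; python3 -m creep '0 0 -0.005 0 -0.8;0 0 -0.015 0 -0.8;0 0 -0.03 0 -0.8;0 0 -0.05 0 -0.8;0 0 -0.08 0 -0.8;0 0 -0.11 0 -0.8;0 0 -0.14 0 -0.8;0 0 -0.16 0 -0.8;0 0 -0.16 0 -0.8;0 0 -0.16 0 -0.8'; python3 - <<'E'
from h import *
st(); go(*pw(0,0),.16,173.7)
for n in ['side','top']:
    p=vision.grab_frame(n)
    for d in vision.pinpoint(p,'platen_grip')[:2]: print(n,round(d['conf'],2),np.round(d['location'],3))
    for d in vision.pinpoint(p,'platen')[:2]: print(n,round(d['conf'],2),np.round(d['location'],3))
E
```

```text
clock: 25.3
position: [0.515, 0.3148, -0.0024]
tcp_rot: [-0.0, 0.774, -0.633, 0.0]
force: [-2.2, -0.7, 6.2]
gripper_width: 0.0223
finger_force: 58.9
clock: 26.13
position: [0.5144, 0.3147, 0.157]
tcp_rot: [-0.001, 0.774, -0.633, -0.0]
force: [0.6, -0.3, -5.4]
gripper_width: 0.0229
finger_force: 59.5
26.1333 [0.5144 0.3147 0.157 ] F [ 0.6 -0.3 -5.4] w 0.0229 press [-145.6  330.7]
shift [ 0.3593 -0.038  -0.0036] roll 17.7 head -168.6 j6 -0.62 clk 26.1333
side 0.77 [0.515 0.314 0.199]
side 0.52 [ 0.623 -0.023  0.039]
side 0.91 [0.516 0.319 0.158]
top 0.62 [0.517 0.316 0.199]
top 0.35 [ 0.628 -0.028 -0.001]
top 0.96 [0.509 0.316 0.156]
top 0.47 [0.603 0.481 0.001]
```

```bash
python3 -m creep '0.02 -0.002 -0.004 0 -0.8;0.05 -0.005 -0.004 1 -0.8;0.08 -0.008 -0.004 3 -0.8;0.11 -0.011 -0.004 5 -0.8;0.14 -0.015 -0.004 7 -0.8;0.17 -0.018 -0.004 9 -0.8;0.2 -0.021 -0.004 11 -0.8;0.23 -0.024 -0.004 13 -0.8;0.26 -0.027 -0.004 15 -0.8;0.29 -0.03 -0.004 17 -0.8;0.32 -0.034 -0.004 17.7 -0.8;0.34 -0.036 -0.004 17.7 -0.8;0.352 -0.037 -0.004 17.7 -0.8;0.3593 -0.038 -0.004 17.7 -0.8;0.3593 -0.038 -0.004 17.7 -0.8;0.3593 -0.038 -0.004 17.7 -0.8;0.3593 -0.038 -0.004 17.7 -0.8'; cat >> h.py <<'E'
def platen(zu):
    c,sn=np.cos(np.radians(YAW)),np.sin(np.radians(YAW))
    for n in ['top','side']:
        p=vision.grab_frame(n); C=cloud(p); X=C[...,:2]-O
        px=c*X[...,0]+sn*X[...,1]; py=-sn*X[...,0]+c*X[...,1]; Z=C[...,2]
        k=(abs(px)<.07)&(abs(py)<.13)&(Z>zu+.015)&(Z<zu+.029)
        if k.sum()>20: print(n,'board',k.sum(),cv2.minAreaRect((np.stack([px[k],py[k]],1)*1000).astype(np.float32)),'z',np.median(Z[k]).round(4), 'py',(np.percentile(py[k],[1,99])*1000).round(1),'px',(np.percentile(px[k],[1,99])*1000).round(1))
        for t in ['platen','platen_grip','post_left','post_right']:
            print(n,t,[(round(d['conf'],2),(wp(*d['location'][:2])*1000).round(1).tolist(),round(d['location'][2],3)) for d in vision.pinpoint(p,t)[:2]])
    return p
E
python3 - <<'E'
from h import *
st(); p=platen(.163)
cv2.imwrite('pics/s6.png',cv2.resize(p['frame'][100:250,250:420],None,fx=4,fy=4,interpolation=cv2.INTER_CUBIC)[:,:,::-1])
E
```

```text
clock: 27.85
position: [0.6231, -0.0288, 0.1607]
tcp_rot: [-0.0, -0.668, 0.744, 0.0]
force: [-0.1, 0.4, -5.1]
gripper_width: 0.0224
finger_force: 59.5
27.85 [ 0.6231 -0.0288  0.1607] F [-0.1  0.4 -5.1] w 0.0224 press [0.2 1.2]
top board 443 ((0.8596534729003906, -0.060516357421875), (65.3233642578125, 193.76165771484375), 0.2495265007019043) z 0.1851 py [-96.   88.9] px [-31.6  31.3]
top platen [(0.79, [-2.9, 3.9], 0.161)]
top platen_grip [(0.74, [3.7, 4.7], 0.206)]
top post_left [(0.96, [-0.9, 74.1], 0.107), (0.57, [158.2, -60.0], -0.001)]
top post_right [(0.64, [-1.0, -67.5], 0.111)]
side board 433 ((-0.5336723327636719, 2.2107391357421875), (64.79922485351562, 200.52743530273438), 0.6145728230476379) z 0.1853 py [-97.   96.4] px [-32.4  31.1]
side platen [(0.72, [0.0, 5.0], 0.162), (0.67, [-74.0, 504.5], -0.003)]
side platen_grip [(0.78, [5.5, 1.9], 0.204)]
side post_left [(0.83, [0.7, 76.8], 0.111), (0.2, [7.4, 5.2], 0.049)]
side post_right [(0.6, [2.6, -71.1], 0.108), (0.35, [10.9, 425.0], 0.003)]
```

View pics/s6.png

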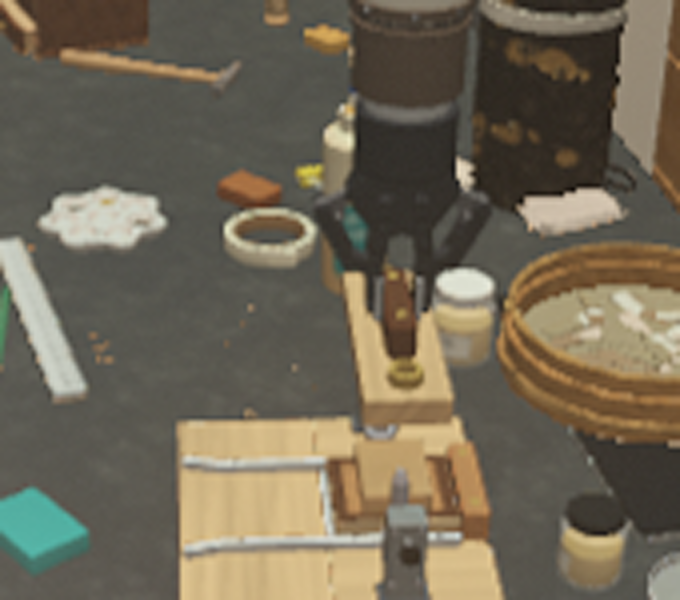

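The crop shows the platen level over the press and the cork squarely on the panel (395,470). The right bush is at (405,372). I'll shift 1.5 mm and thread it in steps.

```bash
python3 -m creep '0.0015 0 0.015 0 -0.8;0.0015 0 0.03 0 -0.8;0.0015 0 0.042 0 -0.8;0.0015 0 0.048 0 -0.8;0.0015 0 0.052 0 -0.8;0.0015 0 0.054 0 -0.8;0.0015 0 0.056 0 -0.8;0.0015 0 0.056 0 -0.8'; python3 -m creep '0 0 0.001 0 -0.8;0 0 0.002 0 -0.8;0 0 0.003 0 -0.8;0 0 0.003 0 -0.8';python3 -m creep '0 0 0.001 0 -0.8;0 0 0.002 0 -0.8;0 0 0.003 0 -0.8;0 0 0.003 0 -0.8'; python3 -c "
from h import *
st()"
```

```text
clock: 29.02
position: [0.6235, -0.0315, 0.1051]
tcp_rot: [0.0, -0.668, 0.745, -0.0]
force: [0.5, 0.8, -3.4]
gripper_width: 0.0221
finger_force: 59.3
clock: 29.35
position: [0.6231, -0.0315, 0.1018]
tcp_rot: [0.0, -0.667, 0.745, 0.0]
force: [0.1, 0.5, -3.9]
gripper_width: 0.0226
finger_force: 59.3
clock: 29.68
position: [0.623, -0.0315, 0.0985]
tcp_rot: [-0.0, -0.668, 0.745, 0.0]
force: [0.0, 0.2, -5.6]
gripper_width: 0.0226
finger_force: 59.3
29.6833 [ 0.623  -0.0315  0.0985] F [ 0.   0.2 -5.6] w 0.0226 press [ 0.4 -1.5]
```

```bash
python3 -m creep '0 0 0.001 0 -0.8;0 0 0.002 0 -0.8;0 0 0.003 0 -0.8;0 0 0.004 0 -0.8;0 0 0.004 0 -0.8';python3 -m creep '0 0 0.001 0 -0.8;0 0 0.002 0 -0.8;0 0 0.003 0 -0.8;0 0 0.003 0 -0.8';python3 -c "
from h import *
st(); print(sensors.state()['wrist_torque'])"
```

```text
clock: 30.1
position: [0.623, -0.0315, 0.0945]
tcp_rot: [-0.0, -0.668, 0.745, 0.0]
force: [-0.3, 0.3, -4.7]
gripper_width: 0.0225
finger_force: 59.3
clock: 30.43
position: [0.623, -0.0315, 0.0915]
tcp_rot: [-0.0, -0.668, 0.745, 0.0]
force: [-0.3, 0.5, -3.9]
gripper_width: 0.0228
finger_force: 59.3
30.4333 [ 0.623  -0.0315  0.0915] F [-0.3  0.5 -3.9] w 0.0228 press [ 0.4 -1.5]
[-0.00397966  0.02252066  0.04004491]
```

```bash
python3 -m creep '0 0 0.001 0 -0.8;0 0 0.002 0 -0.8;0 0 0.003 0 -0.8;0 0 0.003 0 -0.8';python3 -m creep '0 0 0.001 0 -0.8;0 0 0.002 0 -0.8;0 0 0.0025 0 -0.8;0 0 0.0025 0 -0.8'; python3 - <<'E'
from h import *
st(); platen(.088)
E
```

```text
clock: 30.77
position: [0.623, -0.0315, 0.0885]
tcp_rot: [-0.0, -0.667, 0.745, 0.0]
force: [0.2, 0.5, -4.2]
gripper_width: 0.0225
finger_force: 59.3
clock: 31.1
position: [0.6233, -0.0314, 0.0864]
tcp_rot: [0.0, -0.668, 0.745, -0.0]
force: [-0.6, 0.3, -3.4]
gripper_width: 0.0225
finger_force: 59.5
31.1 [ 0.6233 -0.0314  0.0864] F [-0.6  0.3 -3.4] w 0.0225 press [ 0.7 -1.3]
top board 415 ((0.9838180541992188, -18.397621154785156), (221.6175079345703, 65.25428771972656), 89.94505310058594) z 0.1103 py [-124.3   84.9] px [-31.4  32.1]
top platen [(0.63, [-2.4, 2.4], 0.088)]
top platen_grip [(0.8, [2.0, -0.4], 0.13), (0.45, [-1.5, 72.6], 0.108)]
top post_left [(0.85, [1.6, 75.6], 0.108)]
top post_right [(0.66, [-3.2, -65.4], 0.112)]
side board 432 ((-0.021970748901367188, -4.0396881103515625), (64.63059997558594, 245.36923217773438), 0.14726561307907104) z 0.1109 py [-100.5   86.3] px [-32.1  31.3]
side platen [(0.7, [-0.5, 2.3], 0.087)]
side platen_grip [(0.72, [4.9, 1.9], 0.129)]
side post_left [(0.64, [2.4, 75.8], 0.106)]
side post_right [(0.54, [11.2, 429.6], 0.005)]
```

```bash
python3 -m creep '0 0 0.0007 0 -0.8;0 0 0.0015 0 -0.8;0 0 0.0015 0 -0.8';python3 -m creep '0 0 0.0007 0 -0.8;0 0 0.0015 0 -0.8;0 0 0.0015 0 -0.8';python3 -m creep '0 0 0.0005 0 -0.8;0 0 0.001 0 -0.8;0 0 0.001 0 -0.8'
```

```text
clock: 31.85
position: [0.6236, -0.0317, 0.0854]
tcp_rot: [0.0, -0.668, 0.744, -0.0]
force: [-0.3, 0.9, -0.6]
gripper_width: 0.0224
finger_force: 60.0
clock: 32.1
position: [0.6238, -0.0316, 0.0839]
tcp_rot: [0.001, -0.668, 0.745, -0.001]
force: [-0.1, 0.4, 1.5]
gripper_width: 0.0226
finger_force: 60.1
clock: 32.35
position: [0.6238, -0.0315, 0.0827]
tcp_rot: [0.001, -0.668, 0.745, -0.0]
force: [-0.4, -0.7, 1.3]
gripper_width: 0.0224
finger_force: 60.2
```

The bevels now carry the platen's weight. I'll release and back off.

```bash
python3 -m creep '0 0 0 0 -0.5;0 0 0 0 -0.4;0 0 0 0 -0.3;0 0 0 0 -0.1;0 0 0 0 0.1;0 0 0 0 0.1;0 0 0 0 0.1;0 0 -0.01 0 0.1;0 0 -0.03 0 0.1;0 0 -0.05 0 0.1;0 0 -0.07 0 0.1;0 0 -0.07 0 -1;0 0 -0.07 0 -1;0 0 -0.07 0 -1;0 0 -0.07 0 -1;0 0 -0.07 0 -1;0 0 -0.07 0 -1'; python3 - <<'E'
from h import *
st(); platen(.085); go(*pw(0,0),.14,173.7)
E
```

```text
clock: 33.77
position: [0.6227, -0.0316, 0.1514]
tcp_rot: [-0.001, -0.668, 0.745, 0.0]
force: [0.2, -0.1, -0.3]
gripper_width: -0.0001
finger_force: 0.0
33.7667 [ 0.6227 -0.0316  0.1514] F [ 0.2 -0.1 -0.3] w -0.0001 press [ 0.1 -1.6]
top board 486 ((0.39631080627441406, -17.752761840820312), (63.907718658447266, 223.09103393554688), 0.9185858964920044) z 0.107 py [-126.6   90.5] px [-30.7  31.5]
top platen [(0.68, [-2.0, 1.3], 0.084)]
top platen_grip [(0.72, [4.7, 2.6], 0.129), (0.58, [11.0, 425.8], 0.002)]
top post_left [(0.75, [-0.6, 72.9], 0.105), (0.16, [94.4, -404.0], 0.001)]
top post_right [(0.79, [-3.3, -63.6], 0.109)]
side board 553 ((0.5159816741943359, -2.9261856079101562), (64.62835693359375, 251.67222595214844), 0.10780523717403412) z 0.1071 py [-123.   116.9] px [-31.5  32. ]
side platen [(0.65, [-1.5, 2.5], 0.084)]
side platen_grip [(0.89, [4.3, 1.4], 0.128)]
side post_left [(0.75, [3.8, 78.5], 0.107)]
side post_right [(0.68, [2.2, -72.2], 0.109)]
shift [-0.0014  0.0006  0.0123] roll 0.1 head 173.8 j6 -0.32 clk 34.2667
```

```bash
python3 -m creep '0 0 0.015 0 -1;0 0 0.028 0 -1;0 0 0.036 0 -1;0 0 0.039 0 -1;0 0 0.041 0 -1;0 0 0.043 0 -1;0 0 0.043 0 -1' ; python3 -m creep '0 0 0.001 0 -1;0 0 0.002 0 -1;0 0 0.003 0 -1;0 0 0.003 0 -1'; python3 -m creep '0 0 0.001 0 -1;0 0 0.002 0 -1;0 0 0.003 0 -1;0 0 0.003 0 -1'
```

```text
clock: 34.85
position: [0.6235, -0.0314, 0.1096]
tcp_rot: [0.0, -0.668, 0.745, -0.0]
force: [-0.2, -0.2, -0.2]
gripper_width: 0.0005
finger_force: 0.0
clock: 35.18
position: [0.6232, -0.0315, 0.1063]
tcp_rot: [0.0, -0.668, 0.745, 0.0]
force: [-0.3, 0.7, -0.3]
gripper_width: 0.0001
finger_force: 0.0
clock: 35.52
position: [0.623, -0.0315, 0.103]
tcp_rot: [-0.0, -0.668, 0.745, 0.0]
force: [0.3, -0.4, -0.5]
gripper_width: 0.0
finger_force: 0.0
```

```bash
python3 -m creep '0 0 0.001 0 -1;0 0 0.002 0 -1;0 0 0.003 0 -1;0 0 0.004 0 -1;0 0 0.004 0 -1' ; python3 -m creep '0 0 0.001 0 -1;0 0 0.002 0 -1;0 0 0.003 0 -1;0 0 0.004 0 -1;0 0 0.004 0 -1'; python3 -m creep '0 0 0.001 0 -1;0 0 0.002 0 -1;0 0 0.003 0 -1;0 0 0.004 0 -1;0 0 0.004 0 -1'
```

```text
clock: 35.93
position: [0.6236, -0.0315, 0.0997]
tcp_rot: [0.0, -0.668, 0.745, -0.0]
force: [-0.3, 0.5, 1.7]
gripper_width: 0.0002
finger_force: 1.0
clock: 36.35
position: [0.6235, -0.0315, 0.0956]
tcp_rot: [0.0, -0.668, 0.745, -0.0]
force: [0.1, 0.3, 4.3]
gripper_width: 0.0
finger_force: 2.2
clock: 36.77
position: [0.6233, -0.0314, 0.0916]
tcp_rot: [0.0, -0.667, 0.745, -0.0]
force: [0.2, 0.1, -0.6]
gripper_width: 0.0001
finger_force: 0.0
```

```bash
python3 -m creep '0 0 0.001 0 -1;0 0 0.002 0 -1;0 0 0.004 0 -1;0 0 0.006 0 -1;0 0 0.008 0 -1;0 0 0.01 0 -1;0 0 0.01 0 -1' ; python3 -m creep '0 0 0.001 0 -1;0 0 0.002 0 -1;0 0 0.003 0 -1;0 0 0.004 0 -1;0 0 0.004 0 -1'; python3 - <<'E'
from h import *
st(); platen(.061)
E
```

```text
clock: 37.35
position: [0.6233, -0.0314, 0.0815]
tcp_rot: [0.0, -0.667, 0.745, -0.0]
force: [-0.3, 0.4, -0.0]
gripper_width: 0.0001
finger_force: 0.0
clock: 37.77
position: [0.6228, -0.0315, 0.0766]
tcp_rot: [-0.0, -0.667, 0.745, 0.0]
force: [0.0, -0.1, -0.6]
gripper_width: -0.0002
finger_force: 0.0
37.7667 [ 0.6228 -0.0315  0.0766] F [ 0.  -0.1 -0.6] w -0.0002 press [ 0.2 -1.5]
top board 380 ((0.3019580841064453, -17.96691131591797), (64.37946319580078, 223.3498077392578), 0.6735047698020935) z 0.0822 py [-110.1   87. ] px [-31.3  31.8]
top platen [(0.72, [-3.3, 3.8], 0.059), (0.59, [6.1, 0.3], 0.104)]
top platen_grip [(0.9, [3.5, 3.0], 0.105)]
top post_left [(0.55, [-1.7, 75.5], 0.108)]
top post_right [(0.61, [-2.0, -67.1], 0.11)]
side board 479 ((-0.07349777221679688, -6.675621032714844), (64.58407592773438, 245.49105834960938), 0.01489292737096548) z 0.0822 py [-128.5  108. ] px [-32.2  31.4]
side platen [(0.71, [0.8, 3.5], 0.06)]
side platen_grip [(0.74, [2.1, -1.8], 0.099)]
side post_left [(0.72, [3.5, 75.8], 0.111), (0.32, [4.2, -71.1], 0.11)]
side post_right [(0.93, [4.4, -72.9], 0.11)]
```

```bash
python3 -m creep '0 0 0.001 0 -1;0 0 0.002 0 -1;0 0 0.003 0 -1;0 0 0.004 0 -1;0 0 0.004 0 -1' ; python3 -m creep '0 0 0.001 0 -1;0 0 0.002 0 -1;0 0 0.003 0 -1;0 0 0.003 0 -1';  python3 -m creep '0 0 0.0007 0 -1;0 0 0.0015 0 -1;0 0 0.0015 0 -1'
```

```text
clock: 38.68
position: [0.6234, -0.0315, 0.0743]
tcp_rot: [0.0, -0.668, 0.744, -0.0]
force: [-1.4, 0.0, 4.2]
gripper_width: 0.0003
finger_force: 2.2
clock: 39.02
position: [0.6234, -0.0315, 0.0718]
tcp_rot: [0.0, -0.668, 0.744, -0.0]
force: [-2.2, 1.3, 7.1]
gripper_width: -0.0001
finger_force: 3.4
clock: 39.27
position: [0.6235, -0.0316, 0.0706]
tcp_rot: [0.0, -0.668, 0.744, -0.001]
force: [-3.1, 0.3, 8.2]
gripper_width: -0.0001
finger_force: 4.0
```

```bash
python3 -m creep '0 0 0.0007 0 -1;0 0 0.0015 0 -1;0 0 0.0015 0 -1'; python3 -m creep '0 0 0.0007 0 -1;0 0 0.0015 0 -1;0 0 0.0015 0 -1'; python3 - <<'E'
from h import *
st(); platen(.056)
E
```

```text
clock: 39.52
position: [0.6236, -0.0316, 0.0688]
tcp_rot: [0.0, -0.668, 0.744, -0.001]
force: [-2.9, 0.1, 6.6]
gripper_width: 0.0001
finger_force: 3.5
clock: 39.77
position: [0.6237, -0.0316, 0.0677]
tcp_rot: [0.0, -0.668, 0.744, -0.001]
force: [-2.8, 1.6, 8.3]
gripper_width: -0.0001
finger_force: 4.0
39.7667 [ 0.6237 -0.0316  0.0677] F [-2.8  1.6  8.3] w -0.0001 press [ 1.1 -1.5]
top board 338 ((0.45304107666015625, -17.668365478515625), (64.74900817871094, 223.34767150878906), 0.8254504203796387) z 0.0759 py [-115.6   86.4] px [-31.3  32.2]
top platen [(0.9, [-1.6, 2.8], 0.05), (0.24, [0.6, 3.6], -0.002)]
top platen_grip [(0.87, [3.1, 4.4], 0.095)]
top post_left [(0.75, [0.8, 72.8], 0.109)]
top post_right [(0.68, [-0.9, -68.9], 0.11)]
side board 433 ((-0.18896484375, -9.753250122070312), (64.96485900878906, 239.72544860839844), 0.22779546678066254) z 0.0745 py [-128.9  100. ] px [-32.3  31.7]
side platen [(0.82, [-2.0, -1.5], 0.052)]
side platen_grip [(0.9, [6.0, 0.1], 0.093)]
side post_left [(0.98, [-0.1, 78.8], 0.107)]
side post_right [(0.62, [4.9, -70.9], 0.107)]
```

```bash
python3 -m creep '0 0 0.0007 0 -1;0 0 0.0015 0 -1;0 0 0.0015 0 -1'; python3 -m creep '0 0 0.0007 0 -1;0 0 0.0015 0 -1;0 0 0.0015 0 -1;0 0 0.0015 0 -1'
```

```text
clock: 40.52
position: [0.6238, -0.0316, 0.0676]
tcp_rot: [0.001, -0.668, 0.744, -0.001]
force: [-4.5, 0.8, 13.2]
gripper_width: -0.0002
finger_force: 6.8
clock: 40.85
position: [0.624, -0.0316, 0.0675]
tcp_rot: [0.001, -0.668, 0.744, -0.001]
force: [-7.0, 2.3, 19.5]
gripper_width: 0.0001
finger_force: 9.5
```

It has bottomed on the stop collars. I'll ease off, rise and check that it stays shut.

```bash
python3 -m creep '0 0 -0.002 0 -1;0 0 -0.004 0 -1;0 0 -0.006 0 -1;0 0 -0.01 0 -1;0 0 -0.03 0 -1;0 0 -0.06 0 -1;0 0 -0.1 0 -1;0.0 0 -0.14 0 -1;0 0 -0.17 0 -1;0 0.03 -0.17 0 -1;0 0.07 -0.17 0 -1;0 0.11 -0.17 0 -1;0 0.14 -0.17 0 -1;0 0.14 -0.17 0 -1;0 0.14 -0.17 0 -1'; python3 - <<'E'
from h import *
st()
c,sn=np.cos(np.radians(YAW)),np.sin(np.radians(YAW))
for n in ['top','side']:
    p=vision.grab_frame(n); C=cloud(p); X=C[...,:2]-O
    px=c*X[...,0]+sn*X[...,1]; py=-sn*X[...,0]+c*X[...,1]; Z=C[...,2]
    for lo,hi in [(-.09,-.05),(.05,.09)]:
        k=(px>-.028)&(px<.028)&(abs(px)>.014)&(py>lo)&(py<hi)&(Z>.06)&(Z<.1)
        print(n,'board top at py',lo,np.median(Z[k]).round(4),k.sum())
    k=(abs(px)<.01)&(abs(py)<.04)&(Z>.09)&(Z<.14); print('bar top',np.median(Z[k]).round(4),k.sum())
    for t in ['glue_bottle','ochre_jar','size_jar','thread_spool','masking_tape']:
        print(t,[(np.round(d['location'],3).tolist(),round(d['conf'],2)) for d in vision.pinpoint(p,t)[:1]])
cv2.imwrite('pics/s7.png',cv2.resize(p['frame'][180:270,280:400],None,fx=6,fy=6,interpolation=cv2.INTER_CUBIC)[:,:,::-1])
E
```

```text
clock: 42.1
position: [0.4831, -0.0162, 0.2335]
tcp_rot: [0.001, -0.668, 0.744, -0.0]
force: [1.0, 0.2, 0.3]
gripper_width: 0.0002
finger_force: 0.0
42.1 [ 0.4831 -0.0162  0.2335] F [1.  0.2 0.3] w 0.0002 press [-140.4   -1.6]
top board top at py -0.09 0.0775 93
top board top at py 0.05 0.0766 94
bar top 0.1092 151
glue_bottle [([0.678, 0.389, -0.001], 0.77)]
ochre_jar [([0.771, -0.108, -0.001], 0.5)]
size_jar [([0.754, 0.24, -0.002], 0.74)]
thread_spool [([0.674, -0.442, 0.001], 0.41)]
masking_tape [([0.604, 0.478, 0.002], 0.63)]
side board top at py -0.09 0.0767 63
side board top at py 0.05 0.0776 46
bar top 0.1095 93
glue_bottle [([0.68, 0.395, 0.001], 0.61)]
ochre_jar [([0.77, -0.105, -0.001], 0.79)]
size_jar [([0.748, 0.234, 0.0], 0.84)]
thread_spool [([0.672, -0.439, -0.0], 0.74)]
masking_tape [([0.607, 0.479, -0.001], 0.8)]
```

View pics/s7.png

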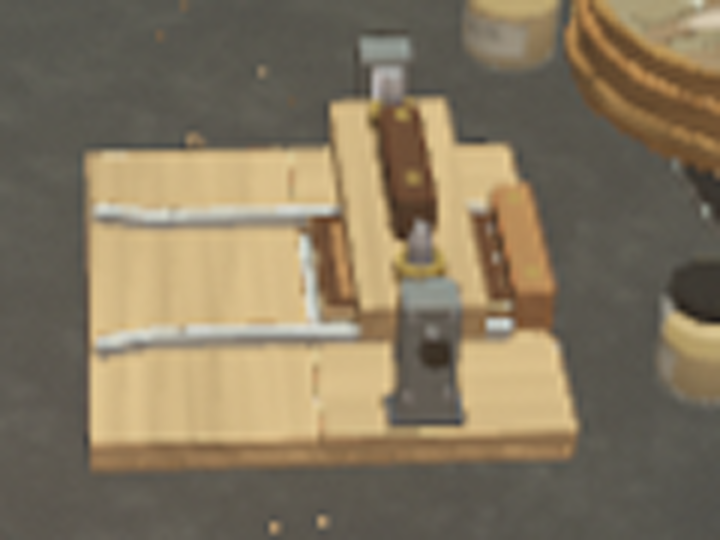

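Shut at underside 54.3 mm, level at both ends, and the bystanders are unmoved. White dots near (500,250) could be a gap between panel and fence, so I'll compare with earlier frames.

```bash
python3 - <<'E'
from h import *
p=vision.grab_frame('side'); save(p,'raw8.png')
def t(f,ox,oy,k):
    im=cv2.imread('pics/'+f); im=cv2.resize(im,None,fx=1/k,fy=1/k,interpolation=cv2.INTER_AREA) if k>1 else im
    x,y=325-ox,205-oy; return cv2.resize(im[y:y+38,x:x+50],None,fx=8,fy=8,interpolation=cv2.INTER_NEAREST)
a=np.hstack([t('s3.png',220,160,4),t('s6.png',250,100,4)]); b=t('raw8.png',0,0,1)
q=vision.grab_frame('top'); u=proj(q,[*pw(.02,0),.04]).astype(int); print(u)
c=cv2.resize(q['frame'][u[1]-19:u[1]+19,u[0]-25:u[0]+25,::-1],None,fx=8,fy=8,interpolation=cv2.INTER_NEAREST)
cv2.imwrite('pics/cmp.png',cv2.resize(np.vstack([a,np.hstack([b,c])]),(790,600)))
E
```

```text
[328 179]
```

View pics/cmp.png

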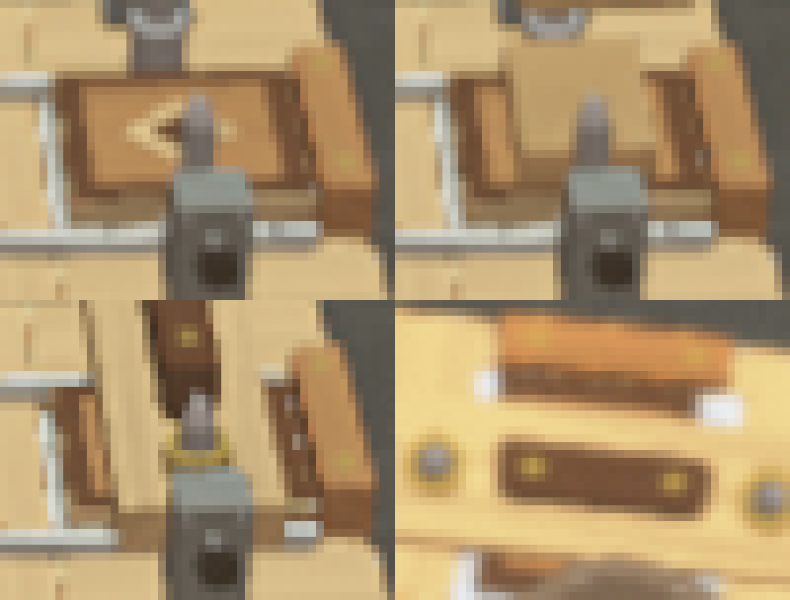

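In all three frames the panel's edges and the dots at the fence sit in the same place (front edge at x≈60, dots at x≈300). They were already there while the panel was pressed home, and the top view shows no gap, so the panel hasn't moved.

```bash
python3 -c "
from h import *
st(); print(bot.job_done())"
```

```text
42.8 [ 0.4841 -0.0163  0.2327] F [ 0.2  0.4 -0.3] w -0.0 press [-139.4   -1.6]
the job is handed in; nothing more can be done
None
```

The job is handed in at 42.8 s: the panel is against the fence with the cork on it, the platen is shut level under both catches with its underside at about 54 mm, and the jars, bottle, spool and tape roll have not moved.

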